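# Change over the bench suction ports

## Robot

A 6-joint arm with a two-finger parallel gripper is mounted at the origin on a cart in front of the work surface, level with it; the furniture and walls round the work are solid. World frame = base frame: x ahead of the robot, y to its left, z up, the work surface at z = 0. Lengths are in m, angles in rad, forces in N, time in s.
With the tool pointing down it reaches from about 0.4 to 0.925 m from the base axis. Payload 3.4 kg.
Tool frame: the origin (TCP) lies at the very end of the fingers, on their centre line; the grasp point (between the pads) lies 19 mm behind it; z points along the fingers, y is the line along which they close (so a half turn about z gives the same grasp; the last joint's range is limited). The gripper opens to 85 mm and grips with 20 to 120 N. Pads are 22 mm wide; open, the fingers measure 114 mm over their backs; the gripper's body (76 mm by 85 mm) begins 54 mm behind the grasp point. The pads swing forward as they close: fully open they stand 13 mm farther back than shut.
Start: joints at [-0.073, 0.307, 1.506, -0, 1.328, -0.073], TCP at [0.575, -0, 0.231] pointing down, gripper open.
Joint ranges: [-3.12, 3.12], [-1.05, 2.28], [0.14, 2.33], [-1.42, 4.57], [0.1, 2.73], [-2.68, 2.68]. Speed limits (rad/s): [2.57, 2.57, 3.14, 3.14, 3.14, 3.14].

## Interface

Orientations are given as a unit quaternion [x, y, z, w].
In Python, from station import manip, capture, camera_params, spotter gives the robot as it stands. The module is installed in compiled form; this text tells all that it offers.
- The arm moves only by the tool drive_tool, never from a script. Its argument "motion" is text: rows parted by semicolons, each of 5 numbers parted by spaces: the opening, from 0 (shut) to 1 (fully open), then the shift along the tool's x, y, z normalised to -1 to 1, where 1 is 0.3 m, then the turn about the tool's z normalised to -1 to 1, where 1 is 2 pi rad. In form: jaw x y z roll; .... A call has 1 to 8 rows; each row is the pose to reach, as a shift and turn from the pose commanded when the call began, along the tool's axes at that moment, turning the shorter way round; what a row does not reach only later rows make up. A row lasts 1/8 s, in which the tool goes at most 62.5 mm and 10.7 degrees, less where a joint would pass 70% of its speed; a pose out of reach is approached as far as the arm can. A call with a number of a shift or a turn outside -1 to 1 is refused whole. A call with a gripper value outside its range is refused whole. The fingers move at their own pace and stop on an object; the grip force is fixed at half the most. Time passes only in rows, so rows that repeat a pose let the fingers close. It gives the time, the measured TCP pose, the force, the opening and the grip force at its end, in the units of the state.
- manip.read_state(): the state, without advancing time (a new reading comes with each control period).
- capture(name): name is "scene" or "side" or "wrist"; returns the picture (420x560x3 uint8, red, green, blue); there is no depth.
- camera_params(name): a dict with "vfov" (degrees; the focal length in pixels is half the picture's height over the tangent of half this angle, whatever the lens; pixels are square), "cx", "cy" (the principal point, pixels), "eye" and "attitude" of the camera in the world; the wrist camera has in their place "hand_eye" (4x4, takes a point from camera to tool coordinates, whose origin is the TCP and whose axes are the flange's). Camera axes: x right, y up, looking along -z (the intrinsics and any distortion apply to the point x, -y, -z); pixel columns grow to the right and rows downward; lengths in m; the calibration is good to about 2 mm. A picture is of the moment at which its call begins: read the wrist's pose just before it. camera_params takes no time and is no camera call.
- manip.close_job(): hands the job in; it is judged then, once.
Trained networks look in the newest picture that a camera, given by its name, has taken for a name from the list of things; names that differ only in an ending like _2 or _b are one class to them, and where a whole thing is asked for, a point or a joint stands for the part that bears it (a point fixed in the world has none). Each returns a list of dicts, best first, with "conf" (0 to 1); they miss things now and then, are a little off and sometimes report something else, mostly with a low value. They report only what shows in the picture. A call takes as long as a camera call.
- spotter.recognise(camera, name): "bbox" ([left, top, width, height] in pixels, round what is visible of it).
- spotter.mark_of(camera, name): "at" ([column, row] in pixels: a listed point, or the origin of a listed thing).
The state is a dict: "clock": time; "joints": joint angles; "qd": joint speeds; "joint_efforts": joint torques, N m; "tcp_pos": TCP position; "orientation": TCP orientation; "contact_force": force on the tool from outside, world axes, zero at the start; "torque": the same for the moment, N m; "opening": finger opening in m; "grip_force": force on a finger pad.
Only numpy, scipy, OpenCV 4.12 (cv2) and the standard library are available. Lean on these libraries where they do the work, as an engineer would, in place of code of your own. Each camera call takes 0.05 s, during which the arm holds its last target. There are 200 camera calls.

## Task

The dust extractor is running, so its two suction ports must never both be shut at once. First push the lever of the yellow-ringed port round until it lines up with the red setting marker on that port's scale, then push the lever of the blue-ringed port round clockwise to its stop, so that its iris is fully shut. Only push the levers, gently and without gripping them, and leave the red marker and everything else on the bench where it is.

Things in the scene. Friction and masses are not known exactly. Their poses are not given: they have to be found in the camera images.
- yellow_port: round suction port screwed to the bench, with a yellow ring on top and a yellow band round its duct; 132 mm across the foot, 124 mm across the scale rim (65 mm above the bench), ring 92 mm across, 73 mm high. Origin on its axis at bench height, z up, x away from its lever's side. Turning the ring moves an iris in the bore. A red marker sits on the rim.
- yellow_port_handle (a point): centre of the upright black handle on the yellow port's lever: 15 mm thick, standing 76 to 124 mm above the bench, its axis 88 mm from the port's axis; this point is 105 mm above the bench. The steel lever arm runs from the ring out to it, 71 to 76 mm above the bench. x of this point's frame points out along the lever
- yellow_port_ring (a joint): angle of the yellow port's ring and lever (rad): 0 = iris shut, at its stop; 1.2 = wide open, at the other stop; it grows counter-clockwise seen from above. At angle q the lever points, seen from above, along the port's own yaw + 2.542 + q. The ring is stiff (about 2.5 N at the handle) and stays where it is left
- yellow_marker (a joint): where the red setting marker stands on the yellow port's scale (rad), in the same angle as that port's ring: the lever lines up with it when both read the same. It can slip round if knocked
- yellow_mark (a point): white line in the middle of the red setting marker, a plastic clip 15 mm wide on the scale rim, 62 mm from the port's axis and 68 mm above the bench, just below the lever's path; x of its frame points radially outwards
- blue_port: round suction port screwed to the bench, with a blue ring on top and a blue band round its duct; 132 mm across the foot, 124 mm across the scale rim (65 mm above the bench), ring 92 mm across, 73 mm high. Origin on its axis at bench height, z up, x away from its lever's side. Turning the ring moves an iris in the bore. Its red marker plays no part.
- blue_port_handle (a point): centre of the upright black handle on the blue port's lever: 15 mm thick, standing 76 to 124 mm above the bench, its axis 88 mm from the port's axis; this point is 105 mm above the bench. The steel lever arm runs from the ring out to it, 71 to 76 mm above the bench. x of this point's frame points out along the lever
- blue_port_ring (a joint): angle of the blue port's ring and lever (rad): 0 = iris shut, at its stop; 1.2 = wide open, at the other stop; it grows counter-clockwise seen from above. At angle q the lever points, seen from above, along the port's own yaw + 2.542 + q. The ring is stiff (about 2.5 N at the handle) and stays where it is left
- pillar_stand: pillar drill stand, fixed, with a heavy drill hung over its grey base (240x150x38 mm); origin at the centre of the base's underside, x pointing away from the front bench edge. Its pillar, 720 mm high, stands 60 mm beyond the origin and the drill hangs in front of the pillar, over the base: bring the arm in along the front of the bench, not through it
- sanding: bystander: cork block wrapped in abrasive, 62x106x29 mm, origin at its underside
- red_pencil: bystander: flat red carpenter's pencil, 12x160x8 mm, origin at its underside
- blank: bystander: dark rosewood bridge blank, 30x150x10 mm, origin at its underside
- head: bystander: small nickel guitar machine head, 35x30x20 mm, origin at its underside
- eraser: bystander: blue abrasive eraser, 18x24x14 mm, origin at its underside
- offcut_b: bystander: pale wooden offcut, 22x75x16 mm, origin at its underside

How it is judged:
On the way, in this order (a step that is already met when the one before it is completed fails the run):
1. the yellow port's lever stands at its red marker while the blue port is still open (angle between the x axis of yellow_port_handle and the x axis of yellow_mark, either way round below 0.08 rad and value of joint blue_port_ring above 0.3 rad), for 0.2 s.
2. the blue port is shut to its stop (value of joint blue_port_ring below 0.06 rad), for 0.2 s.
At the end, for the whole second after the job is handed in: the yellow port's lever is within 0.08 rad (7 mm at the handle) of its red marker, the blue port's ring is within 0.06 rad of its shut stop, and both rings are at rest (angle between the x axis of yellow_port_handle and the x axis of yellow_mark, either way round below 0.08 rad and value of joint blue_port_ring below 0.06 rad and not (velocity of joint any of yellow_port_ring, blue_port_ring above 0.05 rad/s or velocity of joint any of yellow_port_ring, blue_port_ring below -0.05 rad/s)); the robot touches nothing.
It fails at once if both ports nearly shut at once while the extractor runs (value of joint each of yellow_port_ring, blue_port_ring below 0.3 rad).
It fails at once if the red setting marker slipped by more than 5 mm (distance of yellow_mark from where it was at the start of the episode above 0.005 m).
It fails at once if a lever or port gripped or pushed with more than 30 N (contact force between the fingers and yellow_port above 30 N or contact force between the fingers and blue_port above 30 N).
It fails at once if something else on the bench moved by more than 15 mm (distance of any of sanding, red_pencil, blank, head, eraser, offcut_b from where it was at the start of the episode above 0.015 m).
It also fails if it takes over 54 s, if anything falls off the work surface, if the arm or the gripper's body presses on something with over 40 N, if the wrist force passes 120 N, or if a joint passes its speed limit or range.

## Working session

There is one attempt and no reset: what is moved stays moved. The work goes in short steps, Python scripts to look and compute and a tool call to move; the robot and the scene stay as the last step left them, time stands still between calls to the robot, and variables do not carry over. Pictures are saved under pics/ and viewed, at most 10 in all, crops included, and the job is handed in when it is done.

Besides the shell and the picture viewer there is one more tool, called after "Call:" as name(argument=value, ...), one argument or row to a line, values as JSON. drive_tool: Moves the arm, as the interface text tells. Its arguments: {"type":"object","properties":{"motion":{"type":"string"}},"required":["motion"]}

```bash
mkdir -p pics; cat > h.py <<'E'
import numpy as np, cv2
from station import manip, capture, camera_params, spotter
from scipy.spatial.transform import Rotation as R
def cam(name, st=None):
    p=camera_params(name); 
    f=210/np.tan(np.radians(p['vfov'])/2)
    if 'eye' in p:
        a=np.array(p['attitude']); Rm=R.from_quat(a).as_matrix() if a.size==4 else a.reshape(3,3)
        return f,p['cx'],p['cy'],np.array(p['eye']),Rm
    H=np.array(p['hand_eye']); Rt=R.from_quat(st['orientation']).as_matrix()
    return f,p['cx'],p['cy'],Rt@H[:3,3]+np.array(st['tcp_pos']),Rt@H[:3,:3]
def toz(c,px,z):
    f,cx,cy,e,Rm=c
    d=Rm@np.array([(px[0]-cx)/f,-(px[1]-cy)/f,-1]); return e+d*(z-e[2])/d[2]
def proj(c,P):
    f,cx,cy,e,Rm=c
    q=Rm.T@(np.array(P)-e); return np.array([cx+f*q[0]/-q[2],cy-f*q[1]/-q[2]])
E
python3 - <<'E'
from h import *
for n in ('scene','side','wrist'):
    print(n,camera_params(n))
st=manip.read_state();print(st['tcp_pos'],st['orientation'],st['clock'])
for n in ('scene','side'):
    im=capture(n);cv2.imwrite(f'pics/{n}0.png',im[:,:,::-1])
    c=cam(n)
    for o,z in (('yellow_port',0),('yellow_port_handle',.105),('yellow_mark',.068),('blue_port',0),('blue_port_handle',.105),('pillar_stand',0)):
        for r in spotter.mark_of(n,o)[:2]: print(n,o,np.round(r['at']),round(r['conf'],2),toz(c,r['at'],z).round(3))
E
```

```text
scene {'vfov': 49.72813108759002, 'cx': 274.1756317446094, 'cy': 212.47545348325204, 'eye': array([-0.10896442, -0.46667547,  0.75884172]), 'attitude': array([ 0.33720701, -0.19651712, -0.4660058 ,  0.79404726])}
side {'vfov': 53.15929519326163, 'cx': 279.4268994023771, 'cy': 205.22235980661762, 'eye': array([ 0.10859211, -0.87452418,  0.41307141]), 'attitude': array([ 0.55360473, -0.14194138, -0.19103948,  0.79804659])}
wrist {'vfov': 64.93345859608348, 'cx': 283.6853241176798, 'cy': 211.2880181706591, 'hand_eye': array([[-3.84694379e-04,  9.48995853e-01,  3.15288317e-01,
         8.01380798e-02],
       [ 9.99999677e-01,  1.42557484e-04,  7.91046737e-04,
        -5.77829635e-04],
       [ 7.05753363e-04,  3.15288520e-01, -9.48995601e-01,
        -1.44429823e-01],
       [ 0.00000000e+00,  0.00000000e+00,  0.00000000e+00,
         1.00000000e+00]])}
[5.74285823e-01 1.65941546e-05 2.30354413e-01] [ 7.07119919e-01  7.07092859e-01 -6.91302875e-04 -7.94505626e-04] 0.0
scene yellow_port [309. 255.] 0.64 [ 0.494 -0.214 -0.   ]
scene yellow_port_handle [274. 204.] 0.63 [ 0.501 -0.124  0.105]
scene yellow_mark [276. 231.] 0.49 [ 0.465 -0.148  0.068]
scene blue_port [273. 191.] 0.96 [ 0.643 -0.041  0.   ]
scene blue_port [235. 172.] 0.6 [0.661 0.085 0.   ]
scene blue_port_handle [240. 165.] 0.76 [0.58  0.011 0.105]
side yellow_port_handle [278. 200.] 0.79 [ 0.509 -0.109  0.105]
side yellow_port_handle [255. 290.] 0.16 [ 0.313 -0.42   0.105]
side yellow_mark [268. 224.] 0.5 [ 0.47  -0.142  0.068]
side blue_port [317. 224.] 0.65 [ 0.654 -0.047  0.   ]
side blue_port_handle [287. 182.] 0.82 [0.592 0.004 0.105]
```

View pics/scene0.png

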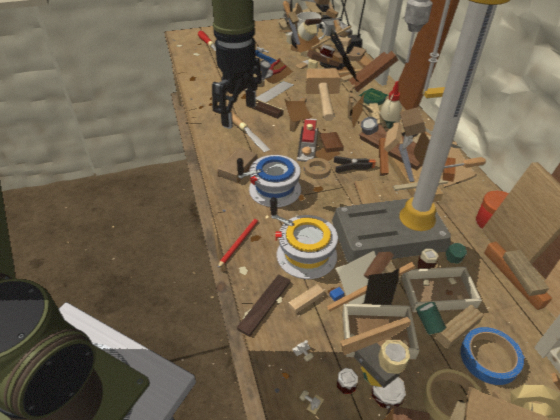

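View pics/side0.png

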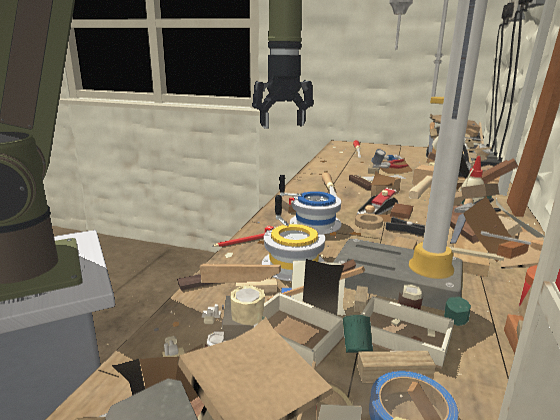

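The scene shows the yellow ring at (308,236) with its handle at (274,206) and the red marker at (278,237). The blue ring is at (275,168) with its handle at (240,166). The marker lies counter-clockwise of the yellow lever. The side view agrees. Next I'll take a close wrist look.

Call:
drive_tool(
  motion="0 -0.1 0 -0.1 0;0 -0.2 0 -0.17 0;0 -0.2 0 -0.17 0;0 -0.2 0 -0.17 0",
)

```text
clock: 1.2
tcp_pos: [0.5745, -0.0596, 0.2818]
orientation: [0.707, 0.707, -0.0, -0.001]
contact_force: [-0.8, 0.1, -0.6]
opening: 0.0123
grip_force: 0.0
```

```bash
python3 - <<'E'
from h import *
st=manip.read_state();print(st['tcp_pos'],st['orientation'],st['clock'],st['opening'])
n='wrist';im=capture(n);cv2.imwrite(f'pics/w1.png',im[:,:,::-1])
c=cam(n,st)
for o,z in (('yellow_port',0),('yellow_port_handle',.105),('yellow_mark',.068),('blue_port',0),('blue_port_handle',.105)):
    for r in spotter.mark_of(n,o)[:2]: print(n,o,np.round(r['at']),round(r['conf'],2),toz(c,r['at'],z).round(3))
E
```

```text
[ 0.57453031 -0.05959049  0.28176676] [ 7.07266105e-01  7.06947133e-01 -8.55856413e-06 -6.39208430e-04] 1.2 0.012257738519466719
wrist yellow_port [228. 274.] 0.6 [ 0.492 -0.216  0.   ]
wrist yellow_port_handle [216. 243.] 0.86 [ 0.502 -0.121  0.105]
wrist yellow_port_handle [291. 112.] 0.39 [0.58  0.011 0.105]
wrist yellow_mark [189. 260.] 0.63 [ 0.46  -0.16   0.068]
wrist blue_port [343. 155.] 0.81 [ 0.65  -0.045  0.   ]
wrist blue_port_handle [291. 112.] 0.8 [0.581 0.012 0.105]
```

View pics/w1.png

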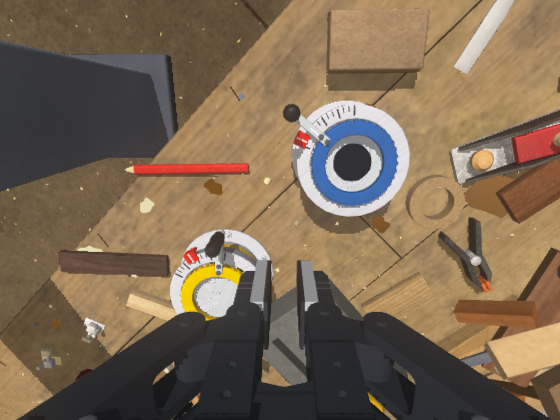

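The wrist view shows the blue port at (353,163) with its handle at (291,112), and the yellow port partly hidden by the fingers, with its handle at (216,243) and marker at (191,258). I'll move to behind the yellow handle at a safe height and measure from there.

Call:
drive_tool(
  motion="0 -0.1 -0.07 0.1 0;0 -0.2 -0.13 0.2 0;0 -0.21 -0.13 0.27 0;0 -0.21 -0.13 0.27 0",
)

```text
clock: 2.0
tcp_pos: [0.5344, -0.1227, 0.1995]
orientation: [0.707, 0.707, -0.001, -0.002]
contact_force: [0.2, 0.1, -0.7]
opening: 0.0001
grip_force: 0.0
```

```bash
cat > look.py <<'E'
from h import *
import sys
st=manip.read_state();print(st['tcp_pos'].round(4),st['clock'],st['opening'])
for n in sys.argv[2:]:
    im=capture(n);cv2.imwrite(f'pics/{n}{sys.argv[1]}.png',im[:,:,::-1])
    c=cam(n,st)
    for o,z in (('yellow_port',0),('yellow_port_handle',.105),('yellow_mark',.068),('blue_port',0),('blue_port_handle',.105)):
        for r in spotter.mark_of(n,o)[:1]: print(n,o,np.round(r['at']),round(r['conf'],2),toz(c,r['at'],z).round(4))
E
python3 look.py 2 wrist scene side
```

```text
[ 0.5344 -0.1227  0.1995] 2.0 6.256731077299151e-05
wrist yellow_port [247. 262.] 0.56 [ 0.4907 -0.2179  0.    ]
wrist yellow_port_handle [241. 214.] 0.69 [ 0.5004 -0.1236  0.105 ]
wrist yellow_mark [206. 235.] 0.57 [ 0.4632 -0.1563  0.068 ]
wrist blue_port [403. 104.] 0.92 [ 0.6509 -0.0443  0.    ]
wrist blue_port_handle [359.  12.] 0.85 [0.5811 0.0118 0.105 ]
scene yellow_port [307. 257.] 0.83 [ 0.4883 -0.2137  0.    ]
scene yellow_port_handle [270. 205.] 0.79 [ 0.4952 -0.1179  0.105 ]
scene yellow_mark [276. 233.] 0.55 [ 0.4618 -0.1499  0.068 ]
scene blue_port [276. 190.] 0.85 [ 0.648  -0.0452  0.    ]
scene blue_port_handle [243. 164.] 0.97 [0.5879 0.0085 0.105 ]
side yellow_port_handle [278. 205.] 0.78 [ 0.4945 -0.1366  0.105 ]
side yellow_mark [266. 225.] 0.39 [ 0.4642 -0.1442  0.068 ]
side blue_port [317. 224.] 0.91 [ 0.6526 -0.0503  0.    ]
side blue_port_handle [284. 181.] 0.97 [0.5897 0.0165 0.105 ]
```

View pics/wrist2.png

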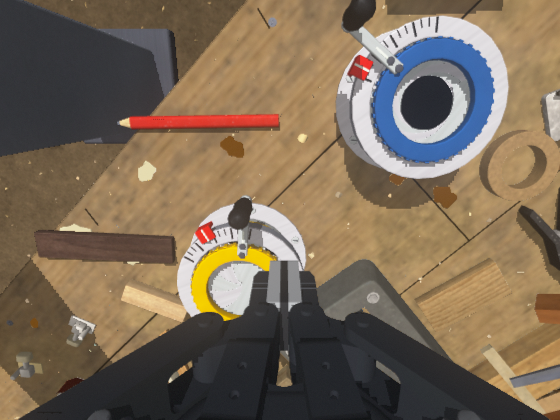

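The yellow geometry checks out: the axis is near (0.4915,-0.2095), the handle is at 84.4° and the marker at 116.8°, so the lever needs about +32°. I'll descend beside the handle.

Call:
drive_tool(
  motion="0 -0.005 0 0.12 0;0 -0.005 0 0.24 0;0 -0.005 0 0.36 0;0 -0.005 0 0.36 0",
)

```text
clock: 3.4
tcp_pos: [0.5335, -0.1238, 0.0908]
orientation: [0.707, 0.707, -0.002, -0.003]
contact_force: [0.3, 0.4, -0.7]
opening: -0.0001
grip_force: 0.0
```

Call:
drive_tool(
  motion="0 0 -0.044 0 0.014;0 0.005 -0.07 0 0;0 0.01 -0.096 0 -0.014;0 0.013 -0.122 0 -0.028;0 0.013 -0.148 0 -0.042;0 0.013 -0.148 0 -0.042",
)

```text
clock: 4.15
tcp_pos: [0.4928, -0.1209, 0.0951]
orientation: [0.608, 0.794, 0.001, 0.002]
contact_force: [0.3, 0.5, 0.7]
opening: 0.0
grip_force: 0.2
```

```bash
python3 look.py 3 wrist scene side
```

```text
[ 0.4928 -0.1209  0.0951] 4.15 3.8511171934479604e-05
wrist yellow_port [255. 314.] 0.97 [ 0.4923 -0.2156  0.    ]
wrist yellow_port_handle [241. 284.] 0.8 [ 0.4728 -0.1261  0.105 ]
wrist yellow_mark [221. 292.] 0.82 [ 0.4628 -0.1573  0.068 ]
wrist blue_port [518. 169.] 0.64 [ 0.6499 -0.0441  0.    ]
scene yellow_port [308. 254.] 0.56 [ 0.4964 -0.2105  0.    ]
scene yellow_port_handle [268. 216.] 0.62 [ 0.464  -0.1293  0.105 ]
scene yellow_mark [277. 232.] 0.37 [ 0.4643 -0.1503  0.068 ]
scene blue_port [274. 190.] 0.64 [ 0.645  -0.0408  0.    ]
scene blue_port_handle [245. 166.] 0.63 [0.5837 0.0012 0.105 ]
side yellow_port [291. 266.] 0.85 [ 0.4863 -0.2147  0.    ]
side yellow_port_handle [266. 203.] 0.94 [ 0.477  -0.1155  0.105 ]
side yellow_mark [268. 225.] 0.5 [ 0.4673 -0.1445  0.068 ]
side blue_port [319. 223.] 0.68 [ 0.6614 -0.045   0.    ]
side blue_port_handle [283. 179.] 0.93 [0.5945 0.0267 0.105 ]
```

View pics/wrist3.png

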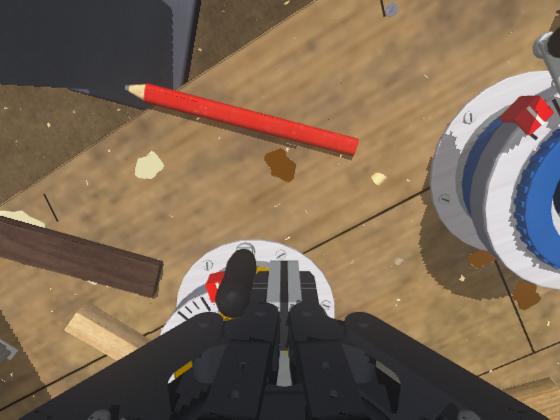

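The fingers rest against the handle at (240,283), with the lever at about 103° and the red marker at (215,287). I'll push about 11° more and then look.

Call:
drive_tool(
  motion="0 0.003 -0.018 0 -0.01;0 0.006 -0.036 0 -0.02;0 0.009 -0.054 0 -0.029;0 0.009 -0.054 0 -0.029",
)

```text
clock: 5.55
tcp_pos: [0.4742, -0.122, 0.0931]
orientation: [0.534, 0.846, -0.0, -0.001]
contact_force: [1.5, 0.3, 0.4]
opening: 0.0003
grip_force: 0.4
```

```bash
python3 look.py 4 wrist scene side; python3 -c "
import cv2
a=[cv2.resize(cv2.imread('pics/wrist4.png')[200:330,150:350],(400,260),interpolation=2),cv2.resize(cv2.imread('pics/scene4.png')[170:300,220:420],(400,260),interpolation=2)]
cv2.imwrite('pics/m4.png',cv2.hconcat(a))"
```

```text
[ 0.4742 -0.122   0.0931] 5.55 0.00033825647010781075
wrist yellow_port [258. 317.] 0.56 [ 0.4935 -0.2154  0.    ]
wrist yellow_port_handle [239. 289.] 0.84 [ 0.4552 -0.1323  0.105 ]
wrist blue_port [538. 221.] 0.93 [ 0.651  -0.0443  0.    ]
scene yellow_port [307. 256.] 0.6 [ 0.4889 -0.2124  0.    ]
scene yellow_port_handle [265. 220.] 0.68 [ 0.4525 -0.1302  0.105 ]
scene yellow_mark [277. 234.] 0.6 [ 0.4602 -0.1529  0.068 ]
scene blue_port [275. 190.] 0.67 [ 0.6459 -0.0446  0.    ]
scene blue_port_handle [240. 164.] 0.52 [0.5825 0.012  0.105 ]
side yellow_port [294. 263.] 0.56 [ 0.4978 -0.206   0.    ]
side yellow_port_handle [257. 202.] 0.59 [ 0.4627 -0.1011  0.105 ]
side blue_port [314. 223.] 0.6 [ 0.6498 -0.041  -0.    ]
side blue_port_handle [283. 179.] 0.69 [0.5949 0.0294 0.105 ]
```

View pics/m4.png

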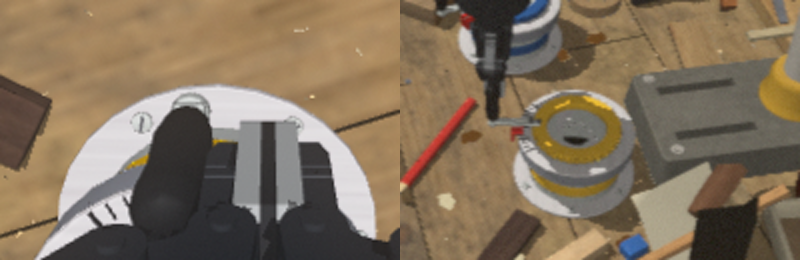

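The lever is at about 115° and the red marker shows beside the arm. I'll back off, lift, and check the alignment from above.

Call:
drive_tool(
  motion="0 0 0.06 0 0;0 0 0.08 -0.1 0;0 0 0.15 -0.25 0.02;0 0 0.2 -0.4 0.045;0 0 0.2 -0.4 0.067;0 0 0.2 -0.4 0.067",
)

```text
clock: 7.2
tcp_pos: [0.5306, -0.0958, 0.2139]
orientation: [0.697, 0.717, 0.001, 0.001]
contact_force: [-1.0, -0.2, 0.4]
opening: -0.0002
grip_force: 0.0
```

```bash
python3 look.py 5 wrist scene side; python3 -c "
import cv2
a=[cv2.resize(cv2.imread('pics/wrist5.png')[170:320,120:320],(400,300),interpolation=2),cv2.resize(cv2.imread('pics/scene5.png')[195:270,250:350],(400,300),interpolation=2)]
cv2.imwrite('pics/m5.png',cv2.hconcat(a))"
```

```text
[ 0.5306 -0.0958  0.2139] 7.2 -0.0001775113044205715
wrist yellow_port [193. 247.] 0.61 [ 0.4247 -0.1819  0.    ]
wrist yellow_port_handle [190. 246.] 0.83 [ 0.4529 -0.1324  0.105 ]
wrist yellow_mark [210. 253.] 0.6 [ 0.4604 -0.1568  0.068 ]
wrist blue_port [400. 135.] 0.77 [ 0.6519 -0.0462  0.    ]
wrist blue_port_handle [358.  65.] 0.89 [0.5797 0.0104 0.105 ]
scene yellow_port [307. 254.] 0.61 [ 0.4947 -0.2103  0.    ]
scene yellow_port_handle [262. 222.] 0.65 [ 0.4441 -0.128   0.105 ]
scene yellow_mark [279. 231.] 0.37 [ 0.4691 -0.1523  0.068 ]
scene blue_port [274. 190.] 0.86 [ 0.6477 -0.0407  0.    ]
scene blue_port_handle [241. 166.] 0.88 [0.5786 0.009  0.105 ]
side yellow_port [292. 263.] 0.73 [ 0.4942 -0.2047  0.    ]
side yellow_port_handle [256. 207.] 0.72 [ 0.4475 -0.1271  0.105 ]
side yellow_mark [270. 225.] 0.53 [ 0.4704 -0.1472  0.068 ]
side blue_port [316. 222.] 0.59 [ 0.6578 -0.0359  0.    ]
side blue_port_handle [285. 178.] 0.55 [0.605  0.0365 0.105 ]
```

View pics/m5.png

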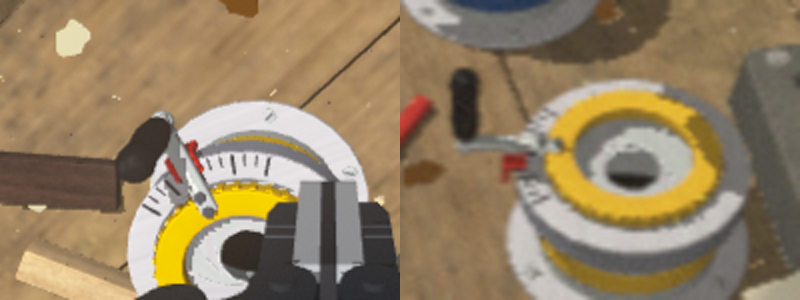

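The lever arm lies over the red clip, with red visible on both sides at (165,157) and (197,158) in the crop. I'll quantify the offset.

```bash
python3 - <<'E'
from h import *
p=None
# pose at capture (arm has been still)
st=manip.read_state(); c=cam('wrist',st)
im=cv2.imread('pics/wrist5.png')
hsv=cv2.cvtColor(im,cv2.COLOR_BGR2HSV)
# axis from yellow ring: fit ellipse-like circle at z=.073
def deg(P,C): return np.degrees(np.arctan2(P[1]-C[1],P[0]-C[0]))
m=cv2.inRange(hsv,(20,150,120),(32,255,255)); ys,xs=np.nonzero(m[200:340,150:320]); 
P=np.array([toz(c,(x+150,y+200),.073)[:2] for x,y in zip(xs,ys)])
from scipy.optimize import least_squares
# outer edge: robust: maximise points within 46mm & minimise -> use farthest points per angle
C=np.array([.4915,-.2095])
for _ in range(5):
    d=P-C;a=np.degrees(np.arctan2(d[:,1],d[:,0]))//6;r=np.hypot(*d.T)
    o=np.array([P[(a==k)&(r<.055)][np.argmax(r[(a==k)&(r<.055)])] for k in np.unique(a) if ((a==k)&(r<.055)).any() and r[(a==k)&(r<.055)].max()>.038])
    C=least_squares(lambda q:np.hypot(*(o-q).T)-.046,C,loss='soft_l1',f_scale=.001).x
print('axis',C.round(4),len(o))
for C in (C,np.array([.4915,-.2095])):
    a,b=toz(c,(204,234),.076),toz(c,(224,275),.076)
    print('arm ends deg',deg(a,C),deg(b,C),'line deg',deg(a,b))
    red=cv2.inRange(hsv,(0,150,90),(6,255,255))|cv2.inRange(hsv,(174,150,90),(180,255,255))
    ys,xs=np.nonzero(red[225:280,180:240]);A=np.array([toz(c,(x+180,y+225),.07)[:2] for x,y in zip(xs,ys)])
    an=deg(A.T,C);print('red n',len(an),'deg range',an.min(),np.percentile(an,[5,50,95]),an.max(),'r',np.hypot(*(A-C).T).mean())
    # initial pictures: marker angle by same segmentation
E
```

```text
axis [ 0.4905 -0.2081] 23
arm ends deg 114.8268824792648 118.27664358022376 line deg 112.039810114019
red n 62 deg range 110.23810087858136 [110.99004313 113.54883817 125.74143833] 126.14453195144799 r 0.0629618963270869
arm ends deg 115.03354641129457 118.57951602801018 line deg 112.039810114019
red n 62 deg range 110.5865572346898 [111.32073371 113.83365743 125.72934086] 126.12052414661062 r 0.06459888744596805
```

```bash
python3 - <<'E'
from h import *
q=[.7071,.7071,-.001,-.002];q=[.70702,.70719,-.001,-.002]
for f,pos,q,x0,y0 in (('wrist2',[.5344,-.1227,.1995],[.7070,.7071,-.001,-.002],185,215),('w1',[.57453,-.05959,.28177],[.70727,.70695,0,-.0006],170,240)):
    c=cam('wrist',dict(tcp_pos=pos,orientation=q))
    hsv=cv2.cvtColor(cv2.imread(f'pics/{f}.png'),cv2.COLOR_BGR2HSV)
    red=cv2.inRange(hsv,(0,150,90),(6,255,255))|cv2.inRange(hsv,(174,150,90),(180,255,255))
    ys,xs=np.nonzero(red[y0:y0+40,x0:x0+40]);A=np.array([toz(c,(x+x0,y+y0),.069)[:2] for x,y in zip(xs,ys)])
    d=A-[.491,-.209];an=np.degrees(np.arctan2(d[:,1],d[:,0]));print(f,len(an),np.percentile(an,[2,50,98]),an.mean(),np.hypot(*d.T).mean(),A.mean(0))
E
```

```text
wrist2 228 [110.06804905 116.66315249 125.11677617] 117.4675317103516 0.062389336808086865 [ 0.462375   -0.15378232]
w1 128 [109.36177635 116.26495666 124.99864583] 117.15797783334773 0.06275643235476122 [ 0.46253209 -0.15330491]
```

The marker is at about 117.3° and the lever at about 116.3°, which is well within tolerance. Next I'll go to the counter-clockwise side of the blue handle.

Call:
drive_tool(
  motion="0 0.09 0.03 0 -0.03;0 0.18 0.07 0 -0.06;0 0.26 0.1 0 -0.09;0 0.26 0.1 0 -0.12;0 0.26 0.1 0.05 -0.137;0 0.26 0.1 0.2 -0.137;0 0.26 0.1 0.2 -0.137",
)

```text
clock: 8.98
tcp_pos: [0.5543, -0.0173, 0.1505]
orientation: [0.336, 0.942, -0.001, -0.004]
contact_force: [-0.0, -0.4, 0.3]
opening: 0.0001
grip_force: 0.0
```

```bash
python3 look.py 6 wrist side
```

```text
[ 0.5543 -0.0173  0.1505] 8.975 8.047562391233699e-05
wrist yellow_port [ 94. 269.] 0.8 [ 0.4925 -0.2138  0.    ]
wrist yellow_port_handle [ 41. 231.] 0.74 [ 0.4539 -0.1319  0.105 ]
wrist yellow_mark [ 61. 240.] 0.56 [ 0.4609 -0.1579  0.068 ]
wrist blue_port [324. 282.] 0.82 [ 0.6496 -0.045   0.    ]
wrist blue_port_handle [351. 246.] 0.98 [0.5839 0.0114 0.105 ]
side yellow_port [294. 266.] 0.56 [ 0.4919 -0.2155  0.    ]
side yellow_port_handle [259. 205.] 0.93 [ 0.4586 -0.1204  0.105 ]
side yellow_mark [266. 228.] 0.37 [ 0.4578 -0.1558  0.068 ]
side blue_port [315. 223.] 0.75 [ 0.653  -0.0403  0.    ]
side blue_port_handle [284. 178.] 0.68 [0.5988 0.0325 0.105 ]
```

View pics/wrist6.png

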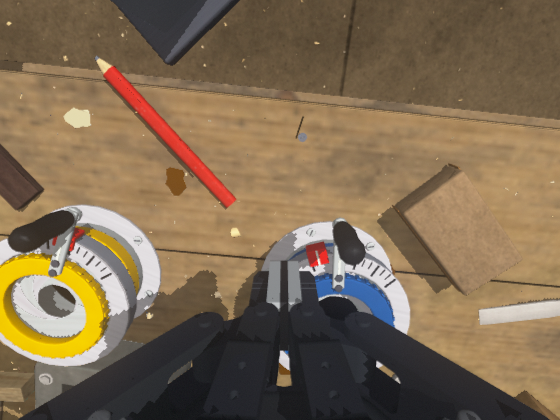

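The blue handle is at (350,243) to the right of the fingers, so the push goes clockwise, to the right in this picture. I'll descend and compute the arc.

Call:
drive_tool(
  motion="0 0 0 0.1 0;0 0 0 0.195 0;0 0 0 0.195 0",
)

```text
clock: 9.95
tcp_pos: [0.5554, -0.0174, 0.0929]
orientation: [0.336, 0.942, -0.001, -0.003]
contact_force: [0.3, 0.0, -0.5]
opening: -0.0003
grip_force: 0.0
```

```bash
cat > arc.py <<'E'
from h import *
import sys
st=manip.read_state();p=st['tcp_pos'];Rt=R.from_quat(st['orientation']).as_matrix();y0=np.degrees(np.arctan2(Rt[1,1],Rt[0,1]))
print(p.round(4),y0,st['contact_force'],st['clock'])
C=np.array([.6495,-.045])
for th in map(float,sys.argv[1:]):
    a=np.radians(th);u=np.array([np.cos(a),np.sin(a)]);t=np.array([-u[1],u[0]])
    P=C+.088*u+.022*t; d=Rt.T@np.r_[P-p[:2],.093-p[2]]
    print(th,P.round(4),(d/.3).round(3),round(-(th-90-y0)/360,3))
E
python3 arc.py 140 135 130 125 120 115 110 105 100
```

```text
[ 0.5554 -0.0174  0.0929] 50.75885850445989 [ 0.27723953  0.03834573 -0.5376942 ] 9.95
140.0 [ 0.5679 -0.0053] [-0.007  0.058 -0.   ] 0.002
135.0 [0.5717 0.0017] [-0.002  0.084 -0.   ] 0.016
130.0 [0.5761 0.0083] [ 0.001  0.11  -0.001] 0.03
125.0 [0.581  0.0145] [ 0.001  0.136 -0.001] 0.044
120.0 [0.5864 0.0202] [-0.001  0.163 -0.001] 0.058
115.0 [0.5924 0.0255] [-0.005  0.189 -0.001] 0.072
110.0 [0.5987 0.0302] [-0.012  0.214 -0.001] 0.085
105.0 [0.6055 0.0343] [-0.02   0.239 -0.001] 0.099
100.0 [0.6126 0.0378] [-0.031  0.263 -0.001] 0.113
```

Call:
drive_tool(
  motion="0 -0.007 0.058 0 0.002;0 -0.002 0.084 0 0.016;0 0.001 0.11 0 0.03;0 0.001 0.136 0 0.044;0 -0.001 0.163 0 0.058;0 -0.001 0.163 0 0.058",
)

```text
clock: 10.7
tcp_pos: [0.5906, 0.0209, 0.0961]
orientation: [0.5, 0.866, 0.001, 0.001]
contact_force: [-0.3, -0.6, -0.2]
opening: 0.0
grip_force: 0.0
```

```bash
python3 arc.py 120 117 114 111 108 105 102 99; python3 look.py 7 wrist scene | grep -i blue
```

```text
[0.5906 0.0209 0.0961] 29.961300146331876 [-0.33155961 -0.6097107  -0.1727051 ] 10.7
120.0 [0.5864 0.0202] [ 0.005 -0.013  0.01 ] -0.0
117.0 [0.5899 0.0234] [0.008 0.002 0.01 ] 0.008
114.0 [0.5936 0.0264] [0.011 0.018 0.011] 0.017
111.0 [0.5974 0.0293] [0.013 0.034 0.011] 0.025
108.0 [0.6014 0.0319] [0.014 0.049 0.011] 0.033
105.0 [0.6055 0.0343] [0.014 0.065 0.011] 0.042
102.0 [0.6097 0.0365] [0.013 0.081 0.011] 0.05
99.0 [0.614  0.0385] [0.012 0.097 0.011] 0.058
wrist blue_port [308. 309.] 0.92 [ 0.6515 -0.045   0.    ]
wrist blue_port_handle [330. 281.] 0.57 [0.6076 0.0325 0.105 ]
scene blue_port [241. 156.] 0.68 [0.7246 0.1055 0.    ]
scene blue_port_handle [239. 156.] 0.76 [0.6071 0.0309 0.105 ]
```

```bash
python3 - <<'E'
from h import *
for pos,q,px in (([.5543,-.0173,.1505],[.336,.942,-.001,-.004],[(363,262),(372,266),(394,283)]),([.57453,-.05959,.28177],[.70727,.70695,0,-.0006],[(318,113),(354,108)])):
    c=cam('wrist',dict(tcp_pos=pos,orientation=q))
    for x in px:
        P=toz(c,x,.066); d=P-[.6495,-.045,0]; print(x,np.degrees(np.arctan2(d[1],d[0])),np.hypot(*d[:2]))
E
```

```text
(363, 262) 120.36562904234269 0.059199024275764484
(372, 266) 112.6585490698003 0.05904742732705485
(394, 283) 89.6305157371152 0.059427286999019294
(318, 113) 126.29773337030211 0.0681617255142358
(354, 108) 92.88180664304502 0.05997466881762546
```

Call:
drive_tool(
  motion="0 0.003 0.015 0 0.008;0 0.006 0.031 0.005 0.017;0 0.006 0.031 0.005 0.017",
)

```text
clock: 11.68
tcp_pos: [0.5953, 0.0261, 0.0931]
orientation: [0.546, 0.838, -0.0, -0.0]
contact_force: [-0.5, -0.3, 0.6]
opening: -0.0001
grip_force: 0.7
```

View pics/wrist7.png

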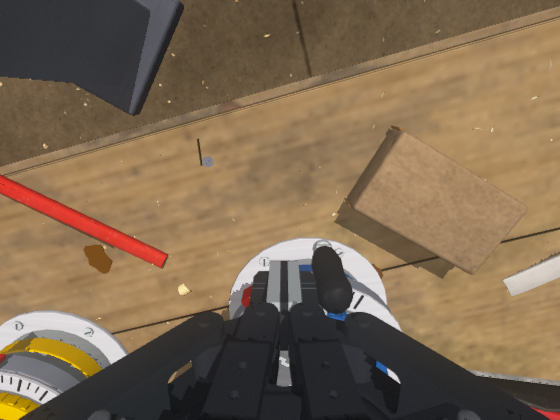

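The handle at (332,278) is moving with the fingers. The scale's last tick lies near 90–93°, so the shut stop should be about there. I'll continue.

```bash
python3 arc.py 114 111 108 105 102 99 96 93
```

```text
[0.5953 0.0261 0.0931] 23.803923501408256 [-0.52608842 -0.26414374  0.61856952] 11.675
114.0 [0.5936 0.0264] [ 0.003 -0.005  0.   ] -0.001
111.0 [0.5974 0.0293] [0.007 0.011 0.   ] 0.008
108.0 [0.6014 0.0319] [0.009 0.026 0.   ] 0.016
105.0 [0.6055 0.0343] [0.011 0.042 0.   ] 0.024
102.0 [0.6097 0.0365] [0.012 0.058 0.   ] 0.033
99.0 [0.614  0.0385] [0.012 0.074 0.   ] 0.041
96.0 [0.6184 0.0402] [0.012 0.089 0.   ] 0.049
93.0 [0.6229 0.0417] [0.01  0.105 0.   ] 0.058
```

Call:
drive_tool(
  motion="0 0.004 0.016 0 0.008;0 0.006 0.031 0 0.016;0 0.008 0.047 0 0.024;0 0.009 0.063 0 0.033;0 0.009 0.063 0 0.033",
)

```text
clock: 12.3
tcp_pos: [0.6117, 0.0363, 0.0931]
orientation: [0.63, 0.777, -0.0, -0.0]
contact_force: [-1.6, 0.5, 0.5]
opening: -0.0
grip_force: 0.6
```

Call:
drive_tool(
  motion="0 0.002 0.012 0 0.006;0 0.002 0.012 0 0.006",
)

```text
clock: 12.55
tcp_pos: [0.6149, 0.0377, 0.0931]
orientation: [0.644, 0.765, -0.0, -0.0]
contact_force: [-1.1, -0.2, 0.3]
opening: 0.0001
grip_force: 0.9
```

```bash
python3 arc.py 102 99 97 95 93 91 89 87 85; python3 look.py 8 wrist scene | grep -i blue
```

```text
[0.6149 0.0377 0.0931] 9.817119205218132 [-1.0987223  -0.227048    0.28323303] 12.55
102.0 [0.6097 0.0365] [-0.001 -0.018  0.   ] -0.006
99.0 [0.614  0.0385] [ 0.003 -0.002  0.   ] 0.002
97.0 [0.6169 0.0397] [0.005 0.008 0.   ] 0.008
95.0 [0.6199 0.0407] [0.007 0.018 0.   ] 0.013
93.0 [0.6229 0.0417] [0.009 0.029 0.   ] 0.019
91.0 [0.626  0.0426] [0.01  0.039 0.   ] 0.024
89.0 [0.629  0.0434] [0.011 0.05  0.   ] 0.03
87.0 [0.6321 0.044 ] [0.011 0.06  0.   ] 0.036
85.0 [0.6353 0.0446] [0.011 0.071 0.   ] 0.041
wrist blue_port [310. 310.] 0.71 [ 0.6502 -0.0432  0.    ]
wrist blue_port_handle [332. 282.] 0.89 [0.6352 0.0433 0.105 ]
scene blue_port [277. 189.] 0.72 [ 0.6534 -0.0471  0.    ]
scene blue_port_handle [240. 148.] 0.64 [0.6351 0.0467 0.105 ]
```

Call:
drive_tool(
  motion="0 0.002 0.01 0 0.006;0 0.004 0.02 0 0.011;0 0.004 0.02 0 0.011",
)

```text
clock: 13.52
tcp_pos: [0.6215, 0.04, 0.0932]
orientation: [0.671, 0.742, 0.0, 0.0]
contact_force: [-2.0, 0.5, -1.1]
opening: -0.0002
grip_force: 0.9
```

Call:
drive_tool(
  motion="0 0.002 0.01 0 0.006;0 0.002 0.01 0 0.006",
)

```text
clock: 13.78
tcp_pos: [0.6244, 0.0408, 0.0933]
orientation: [0.684, 0.729, 0.0, 0.0]
contact_force: [-2.5, 1.4, -0.4]
opening: 0.0003
grip_force: 0.9
```

Call:
drive_tool(
  motion="0 0.001 0.01 0 0.006;0 0.001 0.01 0 0.006",
)

```text
clock: 14.02
tcp_pos: [0.6253, 0.0414, 0.0933]
orientation: [0.698, 0.716, -0.001, -0.001]
contact_force: [-5.3, 1.9, 1.2]
opening: 0.0005
grip_force: 2.9
```

Call:
drive_tool(
  motion="0 0 0.008 0 0;0 0 0.008 0 0",
)

```text
clock: 14.28
tcp_pos: [0.6253, 0.0414, 0.0932]
orientation: [0.698, 0.716, -0.003, -0.003]
contact_force: [-10.5, 1.1, 5.9]
opening: 0.0004
grip_force: 5.3
```

```bash
python3 look.py 9 wrist scene side | grep -i handle
```

```text
wrist blue_port_handle [330. 284.] 0.59 [0.6456 0.043  0.105 ]
scene yellow_port_handle [266. 222.] 0.85 [ 0.4477 -0.1339  0.105 ]
scene blue_port_handle [244. 144.] 0.64 [0.6548 0.0461 0.105 ]
side yellow_port_handle [261. 205.] 0.87 [ 0.4627 -0.1203  0.105 ]
side blue_port_handle [296. 172.] 0.66 [0.6571 0.0686 0.105 ]
```

The lever is hard on its stop: the force rose to 10.5 N with no further motion. I'll back off, lift and check.

Call:
drive_tool(
  motion="0 0 -0.03 0 0;0 0 -0.09 0 0;0 0.05 -0.1 -0.15 0;0 0.05 -0.15 -0.35 0;0 0.05 -0.15 -0.45 0;0 0.05 -0.15 -0.45 0",
)

```text
clock: 15.92
tcp_pos: [0.5872, 0.055, 0.2323]
orientation: [0.698, 0.716, 0.004, 0.004]
contact_force: [-0.3, -0.3, -1.0]
opening: 0.0001
grip_force: 0.0
```

```bash
python3 look.py 10 wrist scene
```

```text
[0.5872 0.055  0.2323] 15.925 0.00011497763817523182
wrist yellow_port [351. 216.] 0.74 [0.6721 0.0053 0.    ]
wrist blue_port [328. 251.] 0.66 [ 0.6466 -0.0415  0.    ]
wrist blue_port_handle [348. 216.] 0.89 [0.6444 0.0417 0.105 ]
scene yellow_port [307. 257.] 0.86 [ 0.4876 -0.2131 -0.    ]
scene yellow_port_handle [265. 218.] 0.74 [ 0.4556 -0.1268  0.105 ]
scene yellow_mark [279. 235.] 0.61 [ 0.4599 -0.1571  0.068 ]
scene blue_port [275. 192.] 0.94 [ 0.642  -0.0479  0.    ]
scene blue_port_handle [241. 143.] 0.95 [0.6567 0.0574 0.105 ]
```

View pics/wrist10.png

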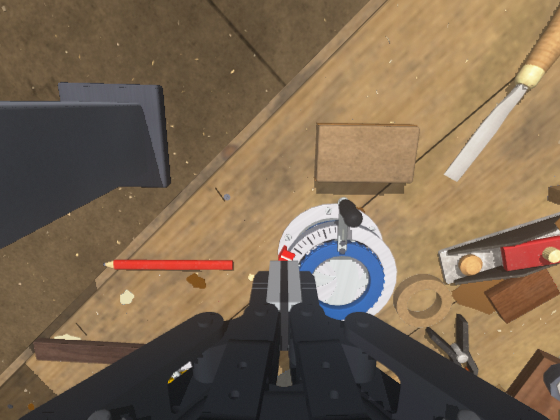

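The blue bore at (340,280) is now fully white, so the iris is shut, and its lever stands at the end of the scale. The yellow lever hasn't moved from its marker. I'm handing in.

```bash
python3 -c "
from station import manip
print(manip.close_job())"
```

```text
the job is handed in; nothing more can be done
None
```

The job is handed in, with no verdict reported back: the yellow lever stands about 1° from its red marker by camera, and the blue port was then pushed clockwise to its stop with its iris shut.

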